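# Load the rocking carriage tray level with two pulleys

## Robot

A 6-joint arm with a two-finger parallel gripper is mounted at the origin on the work surface. World frame = base frame: x ahead of the robot, y to its left, z up, the work surface at z = 0. Lengths are in mm, angles in rad, forces in N, time in s.
With the tool pointing down it reaches from about 350 to 975 mm from the base axis. Payload 7.1 kg.
Tool frame: the origin (TCP) lies midway between the tips of the shut fingers; the grasp point (between the pads) lies ctrl.grip_point_offset behind it (ctrl.grip_point_offset is the distance from the TCP to the grasp point, in mm); z points along the fingers, y is the line along which they close (so a half turn about z gives the same grasp; the last joint's range is limited). The gripper opens to 88 mm and grips with 3 to 60 N. Pads are 20 mm wide; open, the fingers measure 115 mm over their backs; the gripper's body (75 mm by 178 mm) begins 61 mm behind the grasp point.
Start: joints at [-1.357, 0.423, 1.63, -0, 1.089, -0.019], TCP at [144.209, -608.119, 222.675] pointing down, gripper open.
Joint ranges: [-3, 3], [-0.9, 2.11], [0.09, 2.58], [-1.31, 4.45], [0.11, 2.69], [-2.54, 2.54]. Speed limits (rad/s): [2.39, 2.39, 3.01, 3.14, 3.14, 3.14].

## Interface

Orientations are given as a rotation vector (axis times angle).
In Python, from workcell import ctrl, get_image, close_job, finder gives the robot as it stands.
- The arm moves only by the tool servo_tool, never from a script. Its argument "deltas" is a list of rows, each a list of 2 entries, a list of its own where there are three numbers: the shift along the tool's x, y, z in mm, then the turn, a rotation vector about the tool's x, y, z in rad. A call has 1 to 5 rows; each row is the pose to reach, as a shift and turn from the pose commanded when the call began, along the tool's axes at that moment; what a row does not reach only later rows make up. A row lasts 1/12 s, in which the tool goes at most 41.7 mm and 7.16 degrees, less where a joint would pass 70% of its speed; a pose out of reach is approached as far as the arm can. A call with a gripper value outside its range is refused whole. "grip" is the closure, from -1 (fully open) to 1 (shut), so that 0 is half open, set as the call begins (left out, the last holds). The fingers move at their own pace and stop on an object; the grip force is fixed at half the most. Time passes only in rows, so rows that repeat a pose let the fingers close. It gives the time, the measured TCP pose, the force, the opening and the grip force at its end, in the units of the state.
- ctrl.get_obs(): the state, without advancing time (a new reading comes with each control period).
- get_image(name): name is "side" or "top"; returns a dict with "frame" (480x640x3 uint8, blue, green, red), "depth" (480x640 float32, mm along the optical axis (not along the pixel's ray), 0 where there is no reading), "K" (3x3 intrinsics, pixels), "dist" ([k1, k2, p1, p2, k3] as OpenCV has them; the pictures are not rectified), "pose" (4x4, takes a point from camera to world coordinates). Camera axes: x right, y down, z forward; pixel columns grow to the right and rows downward; lengths in mm; the calibration is good to about 2 mm. A picture is of the moment at which its call begins.
- close_job(): hands the job in; it is judged then, once.
Trained networks look in a picture, given as the dict that the camera call returned (one of the last four; its "shot" number tells which), for a name from the list of things; names that differ only in an ending like _2 or _b are one class to them, and where a whole thing is asked for, a point or a joint stands for the part that bears it (a point fixed in the world has none). Each returns a list of dicts, best first, with "score" (0 to 1); they miss things now and then, are a little off and sometimes report something else, mostly with a low value. They report only what shows in the picture. A call takes as long as a camera call. They do not tell look-alikes from the thing itself.
- finder.search_frame(query, picture): "rect" ([centre column, centre row, width, height] as shares, 0 to 1, of the picture: columns of its width, rows of its height, round what is visible of it).
- finder.silhouettes(query, picture): "mask" (480x640 bool, what is visible of it) and "rect" ([centre column, centre row, width, height] as shares, 0 to 1, of the picture: columns of its width, rows of its height, round what is visible of it).
The state is a dict: "t": time; "qpos": joint angles; "qvel": joint speeds; "joint_torque": joint torques, N m; "ee_pos": TCP position; "orientation": TCP orientation; "ft_force": force on the tool from outside, world axes, zero at the start; "moment": the same for the moment, N m; "width": finger opening in mm; "grasp_force": force on a finger pad.
Only numpy, scipy, OpenCV 4.12 (cv2) and the standard library are available. Lean on these libraries where they do the work, as an engineer would, in place of code of your own. Each camera call takes 0.05 s, during which the arm holds its last target. There are 200 camera calls.

## Task

The rocking tray on the rail carriage goes to the next bench with two new pulleys on it. Set the two big matching pulleys gently on it, upright, one on the middle of the round mark at each end, so that the tray carries both and stays level.

Things in the scene. Friction and masses are not known exactly. Their poses are not given: they have to be found in the camera images.
- pulley_a: One of two alike big steel pulleys: grooved wheel 58 mm across, 22 mm high, with a smooth collar 26 mm across rising from its middle; 56 mm high in all, 0.4 kg; stands on the bench collar up. Origin: centre of its underside, z up. 
- pulley_b: One of two alike big steel pulleys: grooved wheel 58 mm across, 22 mm high, with a smooth collar 26 mm across rising from its middle; 56 mm high in all, 0.4 kg; stands on the bench collar up. Origin: centre of its underside, z up. The third steel pulley, only 40 mm across and 34 mm high, is not wanted.
- left_seat (a point): Centre of the round black mark (72 mm across, flush) on the left (+y) half of the rocking tray's upper face; 93 mm above the bench when level. Frame fixed to the tray: x along the pivot line, y from right mark to left mark, z out of the face. Pivot line midway between the marks, 8 mm below the face. Aluminium tray 110 x 320 mm, lip 8 mm high all round; its carriage is fixed on two brass rails.
- right_seat (a point): Same for the mark on the right (-y) half, 220 mm from the left one. The tray rocks up to 14 degrees either way, damped; a weak spring levels it when empty (as at the start) or evenly loaded. One big pulley on one mark sinks it softly to its stop (that mark 27 mm lower, the other 27 mm higher); a like one on the other mark levels it; it can be pushed down with about 5 N.
Things that resemble listed ones, but are neither listed nor needed, are in the scene too. What is shaped like the pulley_a but pink is not meant. Leave any green or orange look-alike of the pulley_b alone.

How it is judged (in metres and radians):
At the end, for the whole second after the job is handed in: One big pulley stands on each seat of the tray, its underside's centre within 22 mm of the seat's centre, upright within 10 degrees, the tray level within 7.4 degrees, both pulleys at rest (under 30 mm/s) and released (((distance between pulley_a and left_seat below 0.022 m and distance between pulley_b and right_seat below 0.022 m) or (distance between pulley_b and left_seat below 0.022 m and distance between pulley_a and right_seat below 0.022 m)) and angle between left_seat's own z axis and vertical below 0.13 rad and angle between each of pulley_a, pulley_b's own z axis and vertical below 0.18 rad and linear speed of each of pulley_a, pulley_b below 0.03 m/s); the robot touches nothing.
It fails at once if a pulley is dropped or flung (falls free at more than 0.7 m/s, a drop of about 25 mm) (linear speed of pulley_a above 0.7 m/s and contact force between the fingers and pulley_a below 0.05 N).
It fails at once if a pulley is dropped or flung (falls free at more than 0.7 m/s, a drop of about 25 mm) (linear speed of pulley_b above 0.7 m/s and contact force between the fingers and pulley_b below 0.05 N).
It also fails if it takes over 61 s, if anything falls off the work surface, if the arm or the gripper's body presses on something with over 40 N, if the wrist force passes 120 N, or if a joint passes its speed limit or range.

## Working session

There is one attempt and no reset: what is moved stays moved. The work goes in short steps, Python scripts to look and compute and a tool call to move; the robot and the scene stay as the last step left them, time stands still between calls to the robot, and variables do not carry over. Pictures are saved under pics/ and viewed, at most 10 in all, crops included, and the job is handed in when it is done.

Besides the shell and the picture viewer there is one more tool, called after "Call:" by a JSON object that holds its "fn" and its "kwargs", one argument or row to a line. servo_tool: Moves the arm, as the interface text tells. Its arguments: {"type":"object","properties":{"deltas":{"type":"array","items":{"type":"array"}},"grip":{"type":"number"}},"required":["deltas"]}

```bash
mkdir -p pics; cat > h.py <<'E'
import numpy as np, cv2
from workcell import ctrl,get_image,close_job,finder
def pts(p,mask):
    v,u=np.nonzero(mask&(p["depth"]>0)); d=p["depth"][v,u]
    n=cv2.undistortPoints(np.stack([u,v],1).astype(np.float64)[:,None],p["K"],np.array(p["dist"]))[:,0]
    c=np.c_[n*d[:,None],d]; T=np.array(p["pose"]); return c@T[:3,:3].T+T[:3,3],u,v
def report(p,name,q):
    for r in finder.silhouettes(q,p):
        P,u,v=pts(p,r["mask"])
        if len(P)<20: print(name,q,round(r["score"],2),"few");continue
        bgr=np.median(p["frame"][v,u],0)
        zt=np.percentile(P[:,2],97); top=P[P[:,2]>zt-6]
        print(name,q,"%.2f"%r["score"],"px",int(u.mean()),int(v.mean()),"n",len(P),"bgr",bgr,"med",np.median(P,0).round(),"ztop %.0f"%zt,"topmid",((top.min(0)+top.max(0))/2).round(),"ext",np.ptp(P,0).round())
E
python3 - <<'E'
from h import *
o=ctrl.get_obs();print(o["t"],o["ee_pos"],o["orientation"],o["width"],ctrl.grip_point_offset)
im=[]
for n in("top","side"):
    p=get_image(n);im.append(p["frame"]);cv2.imwrite(f"pics/{n}0.png",p["frame"])
    print(n,np.array(p["pose"]).round(2).tolist())
    for q in("pulley_a","left_seat"):report(p,n,q)
E
```

```text
0.0 [ 144.09947273 -607.59214223  221.90076075] [-3.11881396e+00 -3.64712813e-01  2.57433386e-04] 87.75333047115383 18.700000000000003
top [[0.03, -0.99, 0.16, 331.68], [-1.0, -0.02, 0.03, -20.51], [-0.03, -0.16, -0.99, 1108.33], [0.0, 0.0, 0.0, 1.0]]
top pulley_a 0.96 px 438 167 n 744 bgr [159. 142. 221.] med [ 655. -208.   23.] ztop 58 topmid [ 661. -212.   57.] ext [57. 57. 63.]
top pulley_a 0.89 px 386 211 n 753 bgr [161. 145. 222.] med [ 566. -111.   23.] ztop 57 topmid [ 572. -112.   57.] ext [57. 54. 67.]
top pulley_a 0.86 px 384 340 n 775 bgr [ 58. 100.  55.] med [ 328. -109.   23.] ztop 58 topmid [ 329. -109.   56.] ext [57. 56. 63.]
top pulley_a 0.82 px 344 287 n 727 bgr [ 53. 140. 228.] med [423. -34.  23.] ztop 58 topmid [425. -34.  56.] ext [54. 56. 62.]
top pulley_a 0.61 px 447 216 n 769 bgr [160. 168. 173.] med [ 559. -223.   23.] ztop 58 topmid [ 564. -227.   56.] ext [62. 60. 62.]
top pulley_a 0.60 px 401 276 n 694 bgr [102. 107. 113.] med [ 445. -137.   23.] ztop 58 topmid [ 447. -140.   56.] ext [53. 55. 60.]
top left_seat 0.76 px 223 192 n 10926 bgr [195. 207. 209
[... 422 characters left out ...]
7. -108.   56.] ext [56. 81. 62.]
side pulley_a 0.77 px 377 237 n 622 bgr [94.  95.  96.5] med [ 440. -130.   24.] ztop 58 topmid [ 445. -140.   57.] ext [63. 97. 61.]
side pulley_a 0.71 px 321 223 n 589 bgr [148. 128. 216.] med [ 564. -101.   23.] ztop 57 topmid [ 568. -111.   55.] ext [58. 83. 61.]
side pulley_a 0.65 px 360 273 n 716 bgr [ 66. 122. 224.] med [419. -23.  24.] ztop 58 topmid [424. -32.  56.] ext [63. 64. 60.]
side pulley_a 0.63 px 314 184 n 510 bgr [144.  126.  204.5] med [ 651. -202.   23.] ztop 56 topmid [ 657. -210.   54.] ext [71. 87. 61.]
side left_seat 0.63 px 220 295 n 9332 bgr [226. 233. 232.] med [580. 210.  94.] ztop 102 topmid [581. 188. 101.] ext [199. 330. 111.]
```

View pics/top0.png

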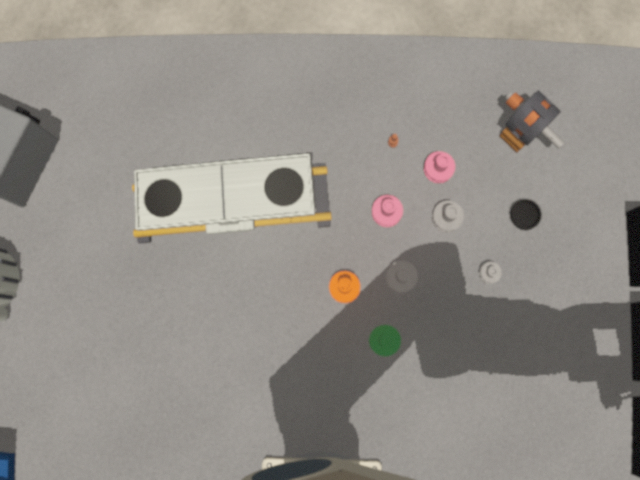

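View pics/side0.png

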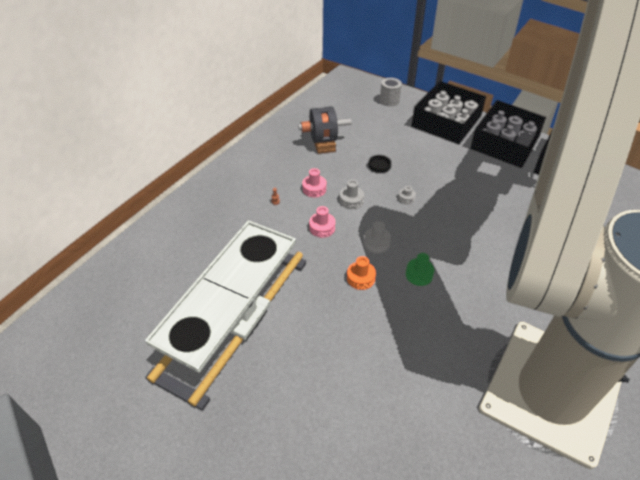

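Top view: the big steel ones are at (447,216) and, in shadow, (401,276). The things that could be mistaken for them are pink (438,167) and (386,211), orange (344,287), green (384,340) and the small steel pulley (490,271). The tray marks are at about (163,198) and (284,187). Next I'll check the choice in a close crop and locate the marks.

```bash
cat >> h.py <<'E'
from scipy.spatial.transform import Rotation as R
def seats(p):
    # dark round marks on the tray
    r=finder.silhouettes("left_seat",p)[0]; m=cv2.morphologyEx(r["mask"].astype(np.uint8),cv2.MORPH_CLOSE,np.ones((41,41)))
    m&=(p["frame"].max(2)<70).astype(np.uint8)
    n,l,s,c=cv2.connectedComponentsWithStats(m)
    out=[]
    for i in np.argsort(-s[1:,4])[:3]+1:
        P,u,v=pts(p,l==i)
        if len(P)<100: continue
        out.append((P.min(0)+P.max(0))/2); print("mark px",c[i].round(),len(P),"mid",out[-1].round(1),"mean",P.mean(0).round(1),"ext",np.ptp(P,0).round())
    return out
def go(x,y,z,ytool=None):
    o=ctrl.get_obs(); Rm=R.from_rotvec(o["orientation"]); d=Rm.inv().apply(np.array([x,y,z])-o["ee_pos"])
    print("t %.2f"%o["t"],"ee",np.round(o["ee_pos"],1),"shift",d.round(1),"dist %.0f"%np.linalg.norm(d))
    if ytool is not None:
        zt=np.array([0,0,-1.]); y_=np.array([*ytool,0.])/np.linalg.norm(ytool)
        T=R.from_matrix(np.c_[np.cross(y_,zt),y_,zt]); print("turn",(Rm.inv()*T).as_rotvec().round(3))
E
python3 - <<'E'
from h import *
for n in("top","side"):
    p=get_image(n); s=seats(p)
    if n=="top":
        cv2.imwrite("pics/crop.png",cv2.resize(p["frame"][140:310,320:520],None,fx=3.5,fy=3.5,interpolation=cv2.INTER_CUBIC))
        a=max(s,key=lambda q:q[1])[:2]-min(s,key=lambda q:q[1])[:2]; xt=np.array([a[1],-a[0]])/np.hypot(*a);print(xt)
        go(562,-227,130,xt);go(446,-140,130,xt)
E
```

```text
mark px [158. 199.] 589 mid [571.6 301.9  94.2] mean [568.  304.9  94. ] ext [61. 55. 11.]
[nan nan]
t 0.40 ee [ 144.2 -608.   222.5] shift [ 494.5 -274.3   92.6] dist 573<stdin>:6: RuntimeWarning: invalid value encountered in divide
  r = _umath_linalg.det(a, signature=signature)
Traceback (most recent call last):
  File "h.py", line 31, in go
    T=R.from_matrix(np.c_[np.cross(y_,zt),y_,zt]); print("turn",(Rm.inv()*T).as_rotvec().round(3))
  File "scipy/spatial/transform/_rotation.pyx", line 1159, in scipy.spatial.transform._rotation.Rotation.from_matrix
numpy.linalg.LinAlgError: SVD did not converge
```

View pics/crop.png

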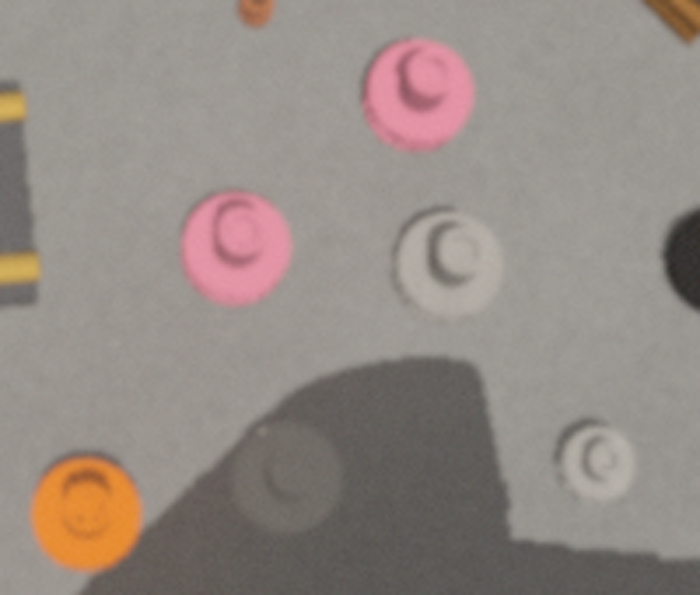

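The crop shows the steel pulleys at crop (450,260) and, in shadow, (287,475). Both are full size and uncoloured, so they are the right ones. I'll redo the marks using dark pixels at tray height.

```bash
python3 - <<'E'
s=open('h.py').read()
i=s.index('    r=finder.silhouettes("left_seat",p)[0]');j=s.index('    n,l,s,c=')
s=s[:i]+'''    D=p["frame"].max(2)<75; P,u,v=pts(p,D); k=(P[:,2]>55)&(P[:,2]<135)&(P[:,1]>20)&(P[:,1]<380)&(P[:,0]>480)&(P[:,0]<690)
    m=np.zeros(D.shape,np.uint8); m[v[k],u[k]]=1; m=cv2.morphologyEx(m,cv2.MORPH_OPEN,np.ones((3,3)))
'''+s[j:]
open('h.py','w').write(s)
E
python3 - <<'E'
from h import *
for n in("top","side"):
    p=get_image(n); s=seats(p)[:2]
    a=s[0][:2]-s[1][:2]; a*=np.sign(a[1]); xt=np.array([a[1],-a[0]])/np.hypot(*a);print(xt,np.hypot(*a))
    go(562,-227,130,xt)
E
```

```text
mark px [161. 198.] 840 mid [571.9 298.2  94.1] mean [570.2 299.2  93.9] ext [62. 62. 11.]Traceback (most recent call last):
  File "<stdin>", line 4, in <module>
IndexError: list index out of range
```

```bash
sed -i 's/max(2)<75/max(2)<125/' h.py
python3 - <<'E'
from h import *
for n in("top","side"):
    p=get_image(n); print(n);s=seats(p)
    if len(s)<2: continue
    s=s[:2];a=s[0][:2]-s[1][:2]; a*=np.sign(a[1]); xt=np.array([a[1],-a[0]])/np.hypot(*a);print(xt,np.hypot(*a))
    go(562,-227,130,xt)
print(p["frame"][187-3:190,284] if 0 else "")
E
```

```text
top
mark px [283. 186.] 1099 mid [595.7  78.7  94. ] mean [595.3  78.4  94. ] ext [67. 67. 11.]
mark px [163. 198.] 1050 mid [571.  297.1  94.1] mean [571.3 296.8  93.9] ext [68. 68. 11.]
[0.99366168 0.11241201] 219.7638169178231
t 0.50 ee [ 144.2 -608.1  222.6] shift [ 494.5 -274.4   92.7] dist 573
turn [-0.    -0.    -1.451]
side
mark px [189. 334.] 1100 mid [569.8 298.1  94.6] mean [569.7 298.   94.6] ext [70. 68.  8.]
mark px [258. 248.] 723 mid [593.1  79.2  94.5] mean [592.8  79.4  94.8] ext [69. 70.  7.]
[0.99440425 0.10564174] 220.13851977411161
t 0.55 ee [ 144.2 -608.1  222.7] shift [ 494.4 -274.4   92.7] dist 573
turn [ 0.    -0.    -1.444]
```

Call:
{"fn": "servo_tool", "kwargs": {
  "deltas": [
    [[34,-19,0],[0,0,-0.12]],
    [[68,-38,0],[0,0,-0.24]],
    [[102,-57,0],[0,0,-0.36]],
    [[136,-76,0],[0,0,-0.48]],
    [[170,-95,0],[0,0,-0.6]]
  ],
  "grip": -0.4
}}

```text
t: 0.97
ee_pos: [288.7, -475.2, 222.8]
orientation: [2.87, 1.278, 0.0]
ft_force: [-0.5, -0.2, -0.1]
width: 61.6
grasp_force: 0.0
```

```bash
python3 -c "
from h import *
go(562,-227,130,(.994,.109))"
```

```text
t 0.97 ee [ 288.7 -475.2  222.8] shift [367.3  37.2  92.8] dist 381
turn [ 0.     0.    -0.842]
```

Call:
{"fn": "servo_tool", "kwargs": {
  "deltas": [
    [[38,4,8],[0,0,-0.12]],
    [[76,8,16],[0,0,-0.24]],
    [[114,12,24],[0,0,-0.36]],
    [[152,16,32],[0,0,-0.48]],
    [[190,19,40],[0,0,-0.6]]
  ]
}}

```text
t: 1.38
ee_pos: [431.0, -347.4, 182.6]
orientation: [2.363, 2.069, 0.0]
ft_force: [0.4, 0.3, -0.9]
width: 61.8
grasp_force: 0.0
```

```bash
python3 -c "
from h import *
go(562,-227,120,(.994,.109))"
```

```text
t 1.38 ee [ 431.  -347.4  182.6] shift [136.7 114.   62.6] dist 189
turn [ 0.001  0.001 -0.241]
```

Call:
{"fn": "servo_tool", "kwargs": {
  "deltas": [
    [[28,23,12],[0,0,-0.1]],
    [[56,46,24],[0,0,-0.2]],
    [[84,69,36],[0,0,-0.24]],
    [[111,92,48],[0,0,-0.24]],
    [[137,114,60],[0,0,-0.24]]
  ]
}}

```text
t: 1.8
ee_pos: [562.8, -227.2, 122.3]
orientation: [2.104, 2.332, 0.0]
ft_force: [-0.3, -1.3, 1.1]
width: 61.4
grasp_force: 0.0
```

```bash
python3 - <<'E'
from h import *
p=get_image("side"); report(p,"side","pulley_a"); cv2.imwrite("pics/a1.png",cv2.resize(p["frame"][100:300,240:480],None,fx=3,fy=3))
go(562,-227,26,(.994,.109))
E
```

```text
side pulley_a 0.90 px 377 237 n 671 bgr [144. 146. 148.] med [ 440. -130.   23.] ztop 58 topmid [ 445. -139.   56.] ext [68. 85. 63.]
side pulley_a 0.85 px 419 270 n 705 bgr [ 78. 140.  65.] med [323. -99.  23.] ztop 58 topmid [ 328. -108.   56.] ext [57. 56. 64.]
side pulley_a 0.71 px 351 195 n 580 bgr [ 97.  99. 100.] med [ 556. -217.   23.] ztop 58 topmid [ 563. -227.   56.] ext [ 75. 108.  66.]
side pulley_a 0.70 px 321 222 n 589 bgr [ 95.  82. 139.] med [ 564. -102.   23.] ztop 57 topmid [ 570. -110.   56.] ext [58. 59. 63.]
side pulley_a 0.68 px 360 273 n 714 bgr [ 66.5 124.  225.5] med [419. -23.  24.] ztop 58 topmid [424. -34.  56.] ext [56. 60. 61.]
side pulley_a 0.63 px 313 183 n 486 bgr [ 95.  82. 139.] med [ 653. -203.   23.] ztop 56 topmid [ 658. -210.   54.] ext [72. 86. 60.]
t 1.90 ee [ 563.7 -225.3  121. ] shift [-1.6 -1.8 95. ] dist 95
turn [-0.001 -0.001 -0.003]
```

View pics/a1.png

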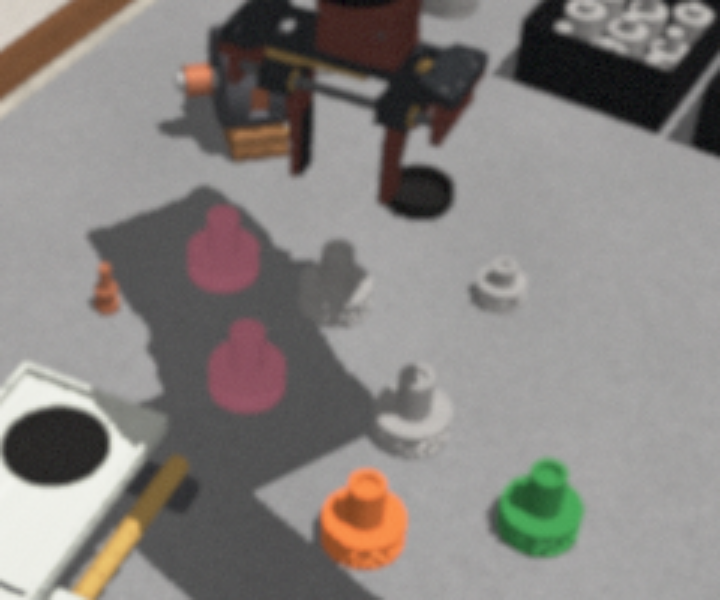

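The fingers are open and centred over the steel pulley at crop (340,285). Descending and gripping.

Call:
{"fn": "servo_tool", "kwargs": {
  "deltas": [
    [[-1,-1,25],[0,0,0]],
    [[-1,-1,50],[0,0,0]],
    [[-1,-1,75],[0,0,0]],
    [[-1,-1,95],[0,0,0]],
    [[-1,-1,95],[0,0,0]]
  ]
}}

```text
t: 2.32
ee_pos: [557.4, -229.3, 24.3]
orientation: [-2.102, -2.327, 0.003]
ft_force: [-1.1, -0.1, 0.1]
width: 61.3
grasp_force: 0.0
```

Call:
{"fn": "servo_tool", "kwargs": {
  "deltas": [
    [[0,0,0],[0,0,0]],
    [[0,0,0],[0,0,0]],
    [[0,0,0],[0,0,0]],
    [[0,0,0],[0,0,0]],
    [[0,0,0],[0,0,0]]
  ],
  "grip": 1
}}

```text
t: 2.73
ee_pos: [561.3, -230.1, 29.0]
orientation: [2.104, 2.33, 0.001]
ft_force: [7.0, 0.7, 3.7]
width: 31.6
grasp_force: 3.3
```

Call:
{"fn": "servo_tool", "kwargs": {
  "deltas": [
    [[0,0,0],[0,0,0]],
    [[0,0,0],[0,0,0]],
    [[0,0,0],[0,0,0]]
  ]
}}

```text
t: 2.98
ee_pos: [562.0, -230.3, 28.9]
orientation: [2.103, 2.33, 0.002]
ft_force: [1.8, 0.4, 7.2]
width: 25.1
grasp_force: 30.0
```

Call:
{"fn": "servo_tool", "kwargs": {
  "deltas": [
    [[0,0,-10],[0,0,0]],
    [[0,0,-30],[0,0,0]],
    [[0,0,-55],[0,0,0]],
    [[0,0,-80],[0,0,0]],
    [[0,0,-100],[0,0,0]]
  ]
}}

```text
t: 3.4
ee_pos: [559.5, -229.4, 128.9]
orientation: [-2.104, -2.331, 0.001]
ft_force: [0.1, 0.1, -3.7]
width: 25.2
grasp_force: 30.0
```

```bash
python3 - <<'E'
from h import *
go(570.5,297.6,210,(.994,.109))
E
```

```text
t 3.40 ee [ 559.5 -229.4  128.9] shift [523.2  64.5 -80.8] dist 533
turn [-0.002 -0.001 -0.007]
```

Call:
{"fn": "servo_tool", "kwargs": {
  "deltas": [
    [[20,2,-12],[0,0,0]],
    [[50,6,-28],[0,0,0]],
    [[85,10,-46],[0,0,0]],
    [[120,15,-62],[0,0,0]],
    [[155,19,-75],[0,0,0]]
  ]
}}

```text
t: 3.82
ee_pos: [562.4, -72.3, 203.6]
orientation: [-2.105, -2.33, 0.001]
ft_force: [0.8, 0.4, -3.8]
width: 25.7
grasp_force: 30.0
```

Call:
{"fn": "servo_tool", "kwargs": {
  "deltas": [
    [[36,4,0],[0,0,0]],
    [[72,9,0],[0,0,0]],
    [[108,13,0],[0,0,0]],
    [[144,18,0],[0,0,0]],
    [[180,22,0],[0,0,0]]
  ]
}}

```text
t: 4.23
ee_pos: [565.6, 109.1, 202.4]
orientation: [-2.104, -2.331, 0.003]
ft_force: [1.2, 0.1, -4.0]
width: 25.2
grasp_force: 30.0
```

Call:
{"fn": "servo_tool", "kwargs": {
  "deltas": [
    [[36,4,0],[0,0,0]],
    [[72,9,0],[0,0,0]],
    [[108,13,0],[0,0,0]],
    [[140,17,0],[0,0,0]],
    [[160,20,0],[0,0,0]]
  ]
}}

```text
t: 4.65
ee_pos: [569.2, 271.5, 202.2]
orientation: [-2.102, -2.333, 0.003]
ft_force: [0.5, -0.3, -3.7]
width: 25.4
grasp_force: 30.0
```

```bash
python3 - <<'E'
from h import *
p=get_image("side"); report(p,"side","pulley_a"); cv2.imwrite("pics/b1.png",p["frame"])
o=ctrl.get_obs();print(o["width"],o["grasp_force"])
go(570.5,297.6,150,(.994,.109))
p=get_image("top"); report(p,"top","pulley_a")
E
```

```text
side pulley_a 0.93 px 377 238 n 600 bgr [171. 174. 177.] med [ 440. -129.   23.] ztop 58 topmid [ 444. -138.   56.] ext [56. 58. 61.]
side pulley_a 0.93 px 322 222 n 581 bgr [167. 145. 234.] med [ 564. -102.   23.] ztop 57 topmid [ 570. -112.   55.] ext [57. 60. 61.]
side pulley_a 0.75 px 188 294 n 977 bgr [106. 107. 109.] med [557. 285. 196.] ztop 230 topmid [535. 286. 257.] ext [208. 102. 287.]
side pulley_a 0.75 px 419 269 n 697 bgr [ 87. 157.  72.] med [324. -99.  23.] ztop 57 topmid [ 327. -110.   56.] ext [63. 71. 61.]
side pulley_a 0.64 px 360 273 n 717 bgr [ 75. 139. 240.] med [419. -24.  23.] ztop 58 topmid [424. -34.  56.] ext [58. 79. 60.]
side pulley_a 0.57 px 314 183 n 485 bgr [161. 140. 228.] med [ 651. -202.   23.] ztop 56 topmid [ 658. -210.   54.] ext [71. 65. 60.]
25.697432190761067 29.99841570854187
t 4.75 ee [569.4 271.6 202.1] shift [25.7  3.9 52.1] dist 58
turn [-0.002  0.    -0.004]
top pulley_a 0.96 px 169 188 n 409 bgr [101. 107. 111.] med [564. 256. 195.] ztop 199 topmid [567. 257. 201.] ext [ 61.  43. 119.]
top pulley_a 0.93 px 386 211 n 765 bgr [166. 150. 227.] med [ 566. -110.   23.] ztop 58 topmid [ 572. -113.   57.] ext [57. 54. 66.]
top pulley_a 0.88 px 344 287 n 786 bgr [ 60. 146. 233.] med [423. -34.  23.] ztop 58 topmid [425. -34.  57.] ext [59. 58. 65.]
top pulley_a 0.77 px 438 166 n 770 bgr [164.  147.  225.5] med [ 655. -208.   23.] ztop 58 topmid [ 661. -212.   56.] ext [65. 61. 65.]
top pulley_a 0.75 px 384 340 n 791 bgr [ 99. 172.  88.] med [ 328. -108.   23.] ztop 58 topmid [ 329. -109.   57.] ext [57. 57. 63.]
top pulley_a 0.58 px 401 276 n 743 bgr [170. 178. 184.] med [ 445. -138.   23.] ztop 57 topmid [ 447. -140.   56.] ext [59. 56. 65.]
```

View pics/b1.png

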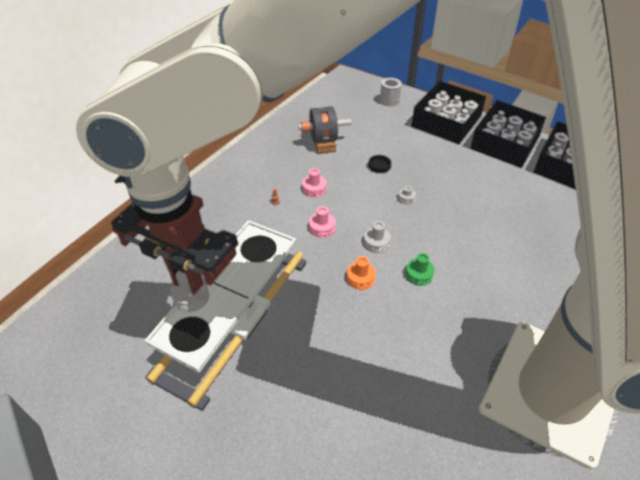

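The side view shows the pulley held upright at (188,294), over the edge of the left mark (189,334). Its underside is about 28 mm below the TCP. Moving over the mark and lowering.

Call:
{"fn": "servo_tool", "kwargs": {
  "deltas": [
    [[12,2,15],[0,0,0]],
    [[24,3,35],[0,0,0]],
    [[24,3,55],[0,0,0]],
    [[24,3,68],[0,0,0]],
    [[24,3,72],[0,0,0]]
  ]
}}

```text
t: 5.27
ee_pos: [569.5, 290.8, 128.0]
orientation: [-2.105, -2.329, 0.008]
ft_force: [-0.6, -0.9, -4.2]
width: 25.4
grasp_force: 30.0
```

Call:
{"fn": "servo_tool", "kwargs": {
  "deltas": [
    [[0,0,2],[0,0,0]],
    [[0,0,4],[0,0,0]],
    [[0,0,6],[0,0,0]],
    [[0,0,8],[0,0,0]],
    [[0,0,8],[0,0,0]]
  ]
}}

```text
t: 5.68
ee_pos: [571.5, 293.0, 123.1]
orientation: [2.105, 2.331, 0.001]
ft_force: [0.0, -1.0, -3.5]
width: 25.6
grasp_force: 30.0
```

```bash
python3 - <<'E'
from h import *
go(570.5,297.6,121)
print(ctrl.get_obs()["ft_force"])
p=get_image("side"); cv2.imwrite("pics/b2.png",cv2.resize(p["frame"][180:420,90:330],(600,600)))
P,u,v=pts(p,np.ones((480,640),bool)); 
for nm,c in(("R",(594.3,79)),):
    k=np.hypot(P[:,0]-c[0],P[:,1]-c[1])<25; print(nm,np.median(P[k],0))
E
```

```text
t 5.68 ee [571.5 293.  123.1] shift [ 4.7 -0.5  2.1] dist 5
[ 0.04531476 -1.01341956 -3.50007618]
R [590.14518663  79.18806383  94.54512421]
```

View pics/b2.png

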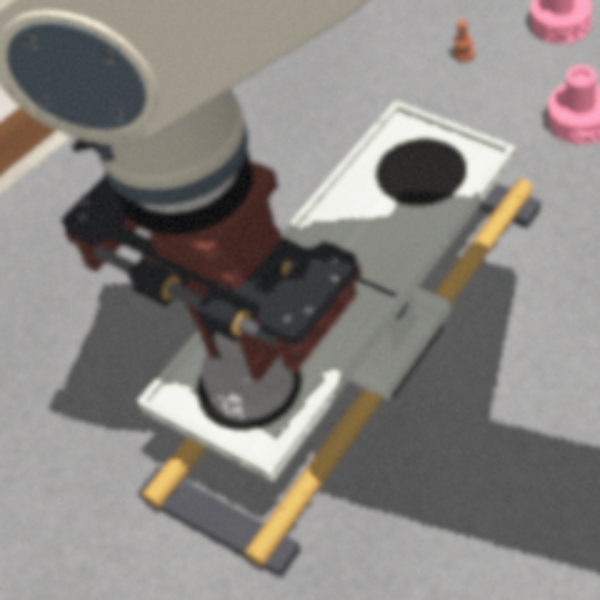

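The pulley sits inside the mark, with a thin dark ring showing round it at crop (250,400). It's nearly touching, so I'll ease it down.

Call:
{"fn": "servo_tool", "kwargs": {
  "deltas": [
    [[2,0,1],[0,0,0]],
    [[3,0,2],[0,0,0]],
    [[3,0,3],[0,0,0]],
    [[3,0,3],[0,0,0]],
    [[3,0,3],[0,0,0]]
  ]
}}

```text
t: 6.15
ee_pos: [571.0, 296.2, 119.7]
orientation: [2.105, 2.332, 0.0]
ft_force: [-0.1, 0.3, -2.9]
width: 25.1
grasp_force: 30.0
```

```bash
cat >> h.py <<'E'
def tray(p):
    P,u,v=pts(p,np.ones((480,640),bool))
    L=np.array([570.5,297.6]);Rr=np.array([594.3,79]);e=(L-Rr)/np.hypot(*(L-Rr));f=np.array([e[1],-e[0]])
    q=P[:,:2]-(L+Rr)/2; a=q@e;b=q@f; k=(abs(b)<45)&(a>-145)&(a<-20)&(P[:,2]>50)&(P[:,2]<150)
    c=np.polyfit(a[k],P[k,2],1); print("tray tilt deg (+ left up)",np.degrees(np.arctan(c[0])).round(2),"z mid",c[1].round(1))
E
python3 - <<'E'
from h import *
tray(get_image("side")); o=ctrl.get_obs();print(o["ee_pos"],o["ft_force"])
E
```

```text
tray tilt deg (+ left up) -2.0 z mid 93.7
[570.9726237  296.16544653 119.69330589] [-0.1898653   0.32323959 -3.76453556]
```

The tray has dipped about 2°, so the pulley is touching. Releasing.

Call:
{"fn": "servo_tool", "kwargs": {
  "deltas": [
    [[0,0,0],[0,0,0]],
    [[0,0,0],[0,0,0]],
    [[0,0,0],[0,0,0]],
    [[0,0,0],[0,0,0]],
    [[0,0,0],[0,0,0]]
  ],
  "grip": -0.6
}}

```text
t: 6.62
ee_pos: [571.1, 296.1, 119.9]
orientation: [2.105, 2.332, 0.001]
ft_force: [0.0, -0.5, 0.4]
width: 55.4
grasp_force: 0.0
```

Call:
{"fn": "servo_tool", "kwargs": {
  "deltas": [
    [[0,0,-10],[0,0,0]],
    [[0,0,-30],[0,0,0]],
    [[0,0,-55],[0,0,0]],
    [[0,0,-80],[0,0,0]],
    [[0,0,-100],[0,0,0]]
  ]
}}

```text
t: 7.03
ee_pos: [571.4, 296.3, 222.4]
orientation: [2.105, 2.331, 0.003]
ft_force: [0.2, 0.5, 0.5]
width: 70.3
grasp_force: 0.0
```

```bash
python3 - <<'E'
from h import *
tray(get_image("side"));go(446,-140,130,(.994,.109))
E
```

```text
tray tilt deg (+ left up) -14.59 z mid 94.0
t 7.08 ee [573.3 297.2 226.5] shift [-422.3 -171.9   94. ] dist 466
turn [ 0.007 -0.003 -0.007]
```

Call:
{"fn": "servo_tool", "kwargs": {
  "deltas": [
    [[-36,-15,0],[0,0,0]],
    [[-72,-30,0],[0,0,0]],
    [[-108,-45,0],[0,0,0]],
    [[-144,-60,0],[0,0,0]],
    [[-180,-75,0],[0,0,0]]
  ],
  "grip": -0.4
}}

```text
t: 7.5
ee_pos: [513.9, 107.9, 220.0]
orientation: [2.104, 2.332, 0.001]
ft_force: [-0.0, -0.4, -0.4]
width: 61.5
grasp_force: 0.0
```

Call:
{"fn": "servo_tool", "kwargs": {
  "deltas": [
    [[-36,-15,0],[0,0,0]],
    [[-72,-30,0],[0,0,0]],
    [[-108,-45,0],[0,0,0]],
    [[-144,-60,0],[0,0,0]],
    [[-180,-72,15],[0,0,0]]
  ]
}}

```text
t: 7.92
ee_pos: [462.0, -78.9, 207.0]
orientation: [2.102, 2.329, 0.004]
ft_force: [1.6, -0.3, 0.8]
width: 61.6
grasp_force: 0.0
```

```bash
python3 - <<'E'
from h import *
p=get_image("side");tray(p);go(446,-140,120,(.994,.109))
report(p,"side","pulley_a")
E
```

```text
tray tilt deg (+ left up) -14.63 z mid 93.9
t 7.97 ee [458.8 -83.4 203.4] shift [-54.8 -18.3  83.6] dist 102
turn [-0.001  0.002 -0.009]
side pulley_a 0.97 px 314 183 n 466 bgr [144.  125.  209.5] med [ 652. -202.   23.] ztop 56 topmid [ 657. -211.   54.] ext [70. 85. 58.]
side pulley_a 0.94 px 419 269 n 688 bgr [ 77.5 139.5  64. ] med [324. -99.  23.] ztop 58 topmid [ 327. -109.   56.] ext [57. 89. 62.]
side pulley_a 0.81 px 321 222 n 632 bgr [ 96.  83. 140.] med [ 564. -102.   23.] ztop 58 topmid [ 570. -109.   57.] ext [72. 69. 64.]
side pulley_a 0.77 px 376 237 n 656 bgr [157. 160. 162.] med [ 441. -130.   23.] ztop 57 topmid [ 445. -138.   56.] ext [69. 84. 62.]
side pulley_a 0.68 px 360 273 n 711 bgr [ 39.  75. 141.] med [419. -23.  24.] ztop 58 topmid [424. -32.  57.] ext [58. 58. 61.]
side pulley_a 0.64 px 190 340 n 1028 bgr [170.  174.  176.5] med [559. 308.  88.] ztop 121 topmid [568. 310. 120.] ext [62. 58. 68.]
```

Call:
{"fn": "servo_tool", "kwargs": {
  "deltas": [
    [[-18,-6,28],[0,0,0]],
    [[-36,-12,56],[0,0,0]],
    [[-54,-18,82],[0,0,0]],
    [[-54,-18,82],[0,0,0]],
    [[-54,-18,82],[0,0,0]]
  ]
}}

```text
t: 8.43
ee_pos: [448.4, -132.3, 122.1]
orientation: [-2.106, -2.328, 0.001]
ft_force: [-0.4, -0.4, -0.2]
width: 61.5
grasp_force: 0.0
```

```bash
python3 - <<'E'
from h import *
go(446,-139,28,(.994,.109))
E
```

```text
t 8.43 ee [ 448.4 -132.3  122.1] shift [-6.5 -2.8 94.1] dist 94
turn [-0.002 -0.001 -0.009]
```

Call:
{"fn": "servo_tool", "kwargs": {
  "deltas": [
    [[-6,-2,25],[0,0,0]],
    [[-6,-2,50],[0,0,0]],
    [[-6,-2,75],[0,0,0]],
    [[-6,-2,93],[0,0,0]],
    [[-6,-2,93],[0,0,0]]
  ]
}}

```text
t: 8.85
ee_pos: [447.5, -137.4, 28.6]
orientation: [-2.103, -2.331, 0.001]
ft_force: [-0.4, 0.6, -0.3]
width: 61.2
grasp_force: 0.0
```

Call:
{"fn": "servo_tool", "kwargs": {
  "deltas": [
    [[0,0,0],[0,0,0]],
    [[0,0,0],[0,0,0]],
    [[0,0,0],[0,0,0]],
    [[0,0,0],[0,0,0]],
    [[0,0,0],[0,0,0]]
  ],
  "grip": 1
}}

```text
t: 9.27
ee_pos: [448.4, -138.9, 30.7]
orientation: [2.104, 2.331, 0.001]
ft_force: [0.3, -0.4, 0.7]
width: 31.1
grasp_force: 0.0
```

Call:
{"fn": "servo_tool", "kwargs": {
  "deltas": [
    [[0,0,0],[0,0,0]],
    [[0,0,0],[0,0,0]],
    [[0,0,0],[0,0,0]]
  ]
}}

```text
t: 9.52
ee_pos: [447.7, -138.9, 30.4]
orientation: [2.105, 2.331, 0.0]
ft_force: [-1.3, 0.4, 9.0]
width: 25.1
grasp_force: 30.0
```

Call:
{"fn": "servo_tool", "kwargs": {
  "deltas": [
    [[0,0,-10],[0,0,0]],
    [[0,0,-35],[0,0,0]],
    [[0,0,-70],[0,0,0]],
    [[0,0,-110],[0,0,0]],
    [[0,0,-145],[0,0,0]]
  ]
}}

```text
t: 9.93
ee_pos: [446.8, -138.6, 176.7]
orientation: [-2.105, -2.331, 0.001]
ft_force: [0.1, 0.1, -3.8]
width: 25.8
grasp_force: 30.0
```

```bash
python3 - <<'E'
from h import *
go(594.3,79,220,(.994,.109))
E
```

```text
t 9.93 ee [ 446.8 -138.6  176.7] shift [201.5 168.8 -43.4] dist 266
turn [-0.001 -0.    -0.007]
```

Call:
{"fn": "servo_tool", "kwargs": {
  "deltas": [
    [[20,16,-10],[0,0,0]],
    [[46,38,-24],[0,0,0]],
    [[73,61,-38],[0,0,0]],
    [[100,83,-45],[0,0,0]],
    [[127,106,-45],[0,0,0]]
  ]
}}

```text
t: 10.35
ee_pos: [541.1, -0.3, 222.0]
orientation: [2.105, 2.33, 0.003]
ft_force: [0.6, -1.7, -4.1]
width: 25.0
grasp_force: 30.0
```

Call:
{"fn": "servo_tool", "kwargs": {
  "deltas": [
    [[27,22,0],[0,0,0]],
    [[54,45,0],[0,0,0]],
    [[74,63,0],[0,0,0]],
    [[74,63,0],[0,0,0]],
    [[74,63,0],[0,0,0]]
  ]
}}

```text
t: 10.77
ee_pos: [594.9, 79.4, 219.3]
orientation: [-2.102, -2.333, 0.002]
ft_force: [-0.0, -0.2, -4.4]
width: 25.6
grasp_force: 30.0
```

```bash
python3 - <<'E'
from h import *
go(594.3,79,123,(.994,.109))
p=get_image("side");report(p,"side","pulley_a")
cv2.imwrite("pics/c1.png",cv2.resize(p["frame"][120:420,90:390],(600,600)))
E
```

```text
t 10.77 ee [594.9  79.4 219.3] shift [-0.3 -0.5 96.3] dist 96
turn [-0.001  0.    -0.005]
side pulley_a 0.92 px 360 273 n 735 bgr [ 68. 123. 224.] med [419. -23.  24.] ztop 58 topmid [424. -33.  56.] ext [67. 81. 64.]
side pulley_a 0.82 px 314 183 n 523 bgr [151. 132. 214.] med [ 652. -202.   23.] ztop 56 topmid [ 658. -210.   55.] ext [76. 85. 63.]
side pulley_a 0.73 px 252 207 n 745 bgr [ 99. 100. 102.] med [585.  91. 212.] ztop 245 topmid [595.  81. 243.] ext [53. 57. 57.]
side pulley_a 0.70 px 419 269 n 700 bgr [ 80. 143.  66.] med [324. -99.  23.] ztop 58 topmid [ 327. -110.   56.] ext [57. 94. 62.]
side pulley_a 0.65 px 321 222 n 588 bgr [154. 133. 223.] med [ 564. -102.   24.] ztop 57 topmid [ 570. -111.   55.] ext [57. 59. 58.]
side pulley_a 0.60 px 190 340 n 1059 bgr [174. 177. 181.] med [559. 308.  88.] ztop 122 topmid [567. 310. 121.] ext [75. 64. 70.]
```

View pics/c1.png

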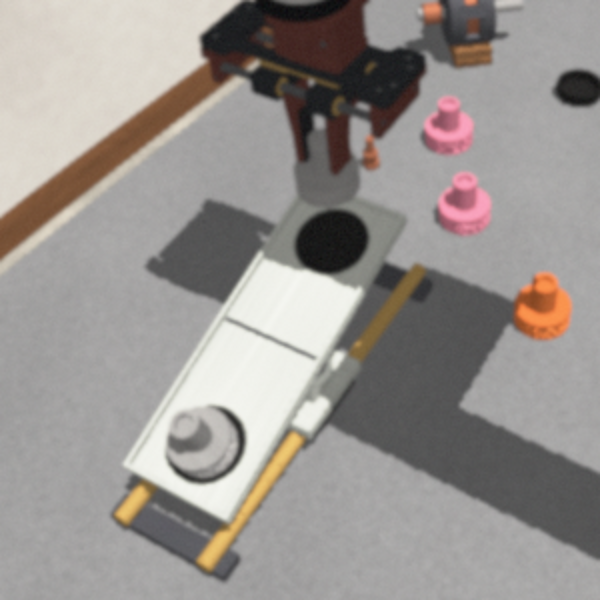

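The left pulley rests on its mark on the lowered end, at crop (205,440). The second is held upright above the right mark, at (330,240). Lowering it pushes the raised end level.

Call:
{"fn": "servo_tool", "kwargs": {
  "deltas": [
    [[0,0,15],[0,0,0]],
    [[0,0,30],[0,0,0]],
    [[0,0,43],[0,0,0]],
    [[0,0,52],[0,0,0]],
    [[0,0,56],[0,0,0]]
  ]
}}

```text
t: 11.28
ee_pos: [593.8, 77.2, 162.4]
orientation: [-2.106, -2.329, 0.003]
ft_force: [-0.9, -0.4, -5.0]
width: 25.5
grasp_force: 30.0
```

Call:
{"fn": "servo_tool", "kwargs": {
  "deltas": [
    [[0,0,3],[0,0,0]],
    [[0,0,6],[0,0,0]],
    [[0,0,9],[0,0,0]],
    [[0,0,12],[0,0,0]],
    [[0,0,15],[0,0,0]]
  ]
}}

```text
t: 11.7
ee_pos: [595.8, 78.3, 149.1]
orientation: [2.104, 2.331, 0.001]
ft_force: [-0.2, -0.4, -1.1]
width: 25.3
grasp_force: 30.0
```

Call:
{"fn": "servo_tool", "kwargs": {
  "deltas": [
    [[0,0,3],[0,0,0]],
    [[0,0,6],[0,0,0]],
    [[0,0,9],[0,0,0]],
    [[0,0,12],[0,0,0]],
    [[0,0,15],[0,0,0]]
  ]
}}

```text
t: 12.12
ee_pos: [595.5, 78.3, 133.5]
orientation: [2.105, 2.332, 0.0]
ft_force: [0.6, -0.9, -0.7]
width: 25.3
grasp_force: 30.0
```

```bash
cat >> h.py <<'E'
def tray2(p):
    P,u,v=pts(p,p["frame"].min(2)>130)
    L=np.array([570.5,297.6]);Rr=np.array([594.3,79]);e=(L-Rr)/np.hypot(*(L-Rr));f=np.array([e[1],-e[0]])
    q=P[:,:2]-(L+Rr)/2; a=q@e;b=q@f; k=(abs(b)<45)&(a>0)&(a<60)&(P[:,2]>50)&(P[:,2]<150)
    c=np.polyfit(a[k],P[k,2],1); print("tilt2 (+ left up)",np.degrees(np.arctan(c[0])).round(2),"z mid",c[1].round(1),k.sum())
E
python3 - <<'E'
from h import *
go(594.3,79,123);p=get_image("side");tray2(p);print(ctrl.get_obs()["ft_force"]);report(p,"side","pulley_a")
E
```

```text
t 12.12 ee [595.5  78.3 133.5] shift [ 0.8 -1.1 10.5] dist 11
tilt2 (+ left up) -4.56 z mid 93.7 1362
[ 0.91155678 -0.19756988 -1.16087572]
side pulley_a 0.91 px 321 223 n 610 bgr [152. 133. 219.] med [ 564. -102.   23.] ztop 57 topmid [ 569. -110.   56.] ext [70. 68. 63.]
side pulley_a 0.91 px 360 273 n 777 bgr [ 71. 127. 225.] med [419. -23.  23.] ztop 58 topmid [424. -33.  56.] ext [69. 77. 61.]
side pulley_a 0.90 px 314 183 n 520 bgr [150. 130. 213.] med [ 652. -203.   23.] ztop 56 topmid [ 659. -210.   55.] ext [ 80. 105.  63.]
side pulley_a 0.88 px 188 333 n 1078 bgr [169. 173. 176.] med [559. 306. 108.] ztop 142 topmid [568. 303. 140.] ext [63. 62. 62.]
side pulley_a 0.79 px 256 241 n 635 bgr [96. 98. 99.] med [587.  90. 126.] ztop 160 topmid [595.  81. 158.] ext [56. 53. 64.]
```

Call:
{"fn": "servo_tool", "kwargs": {
  "deltas": [
    [[0,0,3],[0,0,0]],
    [[0,0,6],[0,0,0]],
    [[0,0,9],[0,0,0]],
    [[0,0,10],[0,0,0]],
    [[0,0,10],[0,0,0]]
  ]
}}

```text
t: 12.63
ee_pos: [595.3, 78.2, 123.5]
orientation: [-2.105, -2.332, 0.0]
ft_force: [0.5, -3.4, 0.6]
width: 25.7
grasp_force: 30.0
```

```bash
python3 - <<'E'
from h import *
go(594.3,79,123);p=get_image("side");tray2(p);print(ctrl.get_obs()["ft_force"])
E
```

```text
t 12.63 ee [595.3  78.2 123.5] shift [ 0.9 -0.9  0.5] dist 1
tilt2 (+ left up) -0.45 z mid 93.8 1311
[-0.25859549 -2.52088325  0.98664598]
```

The tray is level and bearing the pulley. Releasing slowly, then withdrawing.

Call:
{"fn": "servo_tool", "kwargs": {
  "deltas": [
    [[0,0,0],[0,0,0]],
    [[0,0,0],[0,0,0]],
    [[0,0,0],[0,0,0]],
    [[0,0,0],[0,0,0]],
    [[0,0,0],[0,0,0]]
  ],
  "grip": -0.4
}}

```text
t: 13.1
ee_pos: [595.3, 78.6, 123.7]
orientation: [-2.105, -2.332, -0.0]
ft_force: [-0.5, -0.0, -0.1]
width: 55.3
grasp_force: 0.0
```

Call:
{"fn": "servo_tool", "kwargs": {
  "deltas": [
    [[0,0,-8],[0,0,0]],
    [[0,0,-25],[0,0,0]],
    [[0,0,-50],[0,0,0]],
    [[0,0,-80],[0,0,0]],
    [[0,0,-110],[0,0,0]]
  ]
}}

```text
t: 13.52
ee_pos: [594.8, 78.4, 235.1]
orientation: [-2.105, -2.331, 0.001]
ft_force: [0.3, 0.2, -0.7]
width: 61.6
grasp_force: 0.0
```

Call:
{"fn": "servo_tool", "kwargs": {
  "deltas": [
    [[-30,0,-30],[0,0,0]],
    [[-60,0,-40],[0,0,0]],
    [[-90,0,-40],[0,0,0]],
    [[-120,0,-40],[0,0,0]],
    [[-150,0,-40],[0,0,0]]
  ]
}}

```text
t: 13.93
ee_pos: [610.7, -72.1, 275.0]
orientation: [2.104, 2.331, 0.001]
ft_force: [0.3, 0.1, -0.5]
width: 61.3
grasp_force: 0.0
```

Call:
{"fn": "servo_tool", "kwargs": {
  "deltas": [
    [[0,0,0],[0,0,0]],
    [[0,0,0],[0,0,0]],
    [[0,0,0],[0,0,0]],
    [[0,0,0],[0,0,0]],
    [[0,0,0],[0,0,0]]
  ]
}}

```text
t: 14.35
ee_pos: [610.5, -69.6, 273.8]
orientation: [-2.103, -2.333, -0.0]
ft_force: [-0.4, -0.3, 0.4]
width: 61.3
grasp_force: 0.0
```

```bash
python3 - <<'E'
from h import *
for n in("side","top"):
    p=get_image(n);tray2(p);report(p,n,"pulley_a")
    if n=="side":cv2.imwrite("pics/d1.png",cv2.resize(p["frame"][120:420,90:390],(600,600)))
E
```

```text
tilt2 (+ left up) -0.07 z mid 93.7 1381
side pulley_a 0.97 px 187 329 n 1102 bgr [163.  166.  168.5] med [560. 304. 117.] ztop 151 topmid [569. 298. 149.] ext [72. 58. 59.]
side pulley_a 0.86 px 314 184 n 522 bgr [144.  126.  204.5] med [ 651. -202.   23.] ztop 56 topmid [ 659. -210.   55.] ext [ 72. 101.  62.]
side pulley_a 0.72 px 321 222 n 599 bgr [144. 125. 208.] med [ 565. -101.   23.] ztop 58 topmid [ 571. -111.   56.] ext [70. 66. 60.]
side pulley_a 0.72 px 360 274 n 672 bgr [ 45.   77.  143.5] med [419. -23.  24.] ztop 57 topmid [423. -31.  55.] ext [65. 63. 58.]
side pulley_a 0.70 px 420 269 n 658 bgr [ 76. 139.  63.] med [323. -99.  23.] ztop 58 topmid [ 327. -108.   56.] ext [55. 73. 61.]
side pulley_a 0.67 px 257 241 n 850 bgr [150. 153. 155.] med [586.  86. 116.] ztop 150 topmid [594.  77. 148.] ext [73. 76. 60.]
tilt2 (+ left up) 0.11 z mid 93.4 1593
top pulley_a 0.94 px 159 196 n 921 bgr [136. 143. 148.] med [565. 291. 116.] ztop 151 topmid [571. 298. 150.] ext [65. 56. 64.]
top pulley_a 0.57 px 283 184 n 904 bgr [140. 148. 153.] med [590.  75. 115.] ztop 150 topmid [595.  77. 148.] ext [64. 59. 63.]
```

View pics/d1.png

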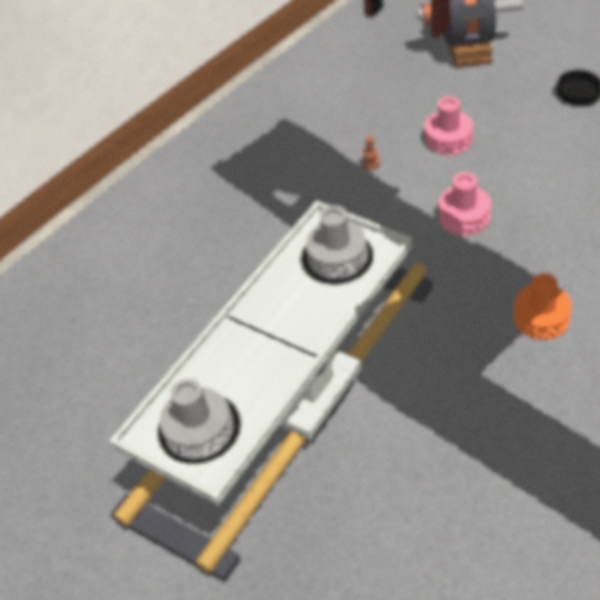

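Both pulleys stand upright and centred on their marks, at crop (198,420) and (337,250). The tray is level and the arm is clear.

```bash
python3 -c "
from workcell import close_job
print(close_job())"
```

```text
the job is handed in; nothing more can be done
None
```

I set both big steel pulleys upright on the tray's two marks, each measured within about 3 mm of its mark's centre, with the tray level to about 0.1°. The arm was clear and I handed the job in at about 14.5 s; the hand-in call gave no verdict.

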